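# Swap two parts into their own trays and block them in

## Robot

A 6-joint arm with a two-finger parallel gripper is mounted at the origin on the work surface; the furniture and walls round the work are solid. World frame = base frame: x ahead of the robot, y to its left, z up, the work surface at z = 0. Lengths are in m, angles in rad, forces in N, time in s.
With the tool pointing down it reaches from about 0.35 to 0.85 m from the base axis. Payload 8.1 kg.
Tool frame: the origin (TCP) lies at the very end of the fingers, on their centre line; the grasp point (between the pads) lies 19 mm behind it; z points along the fingers, y is the line along which they close (so a half turn about z gives the same grasp; the last joint's range is limited). The gripper opens to 93 mm and grips with 3 to 60 N. Pads are 15 mm wide; open, the fingers measure 128 mm over their backs; the gripper's body (75 mm by 188 mm) begins 65 mm behind the grasp point.
Start: joints at [1.023, 0.13, 1.488, -0, 1.523, -0.085], TCP at [0.268, 0.537, 0.194] pointing down, gripper open.
Joint ranges: [-2.96, 2.96], [-0.89, 2.26], [0.02, 2.5], [-1.34, 4.48], [0, 2.73], [-2.66, 2.66]. Speed limits (rad/s): [2.39, 2.39, 2.79, 3.14, 3.14, 3.14].

## Interface

Orientations are given as a rotation vector (axis times angle).
In Python, from plant import monitor, eyes, ticket gives the robot as it stands.
- The arm moves only by the tool arm_command, never from a script. Its argument "deltas" is a list that holds one entry, the list of rows, each a list of 6 numbers: the shift along the world's x, y, z in cm, then the turn, a rotation vector about the world's x, y, z in degrees. In form: [[[tx, ty, tz, rx, ry, rz], ...]]. A call has 1 to 12 rows; each row shifts and turns the commanded pose from where the row before left it; what a row does not reach is not made up. A row lasts 1/12 s, in which the tool goes at most 41.7 mm and 7.16 degrees, less where a joint would pass 70% of its speed; a pose out of reach is approached as far as the arm can. A call is refused whole if a number of a shift passes 4.17 or a number of a turn 7.16, either way. A call with a gripper value outside its range is refused whole. "gripper" is the opening, from -1 (shut) to 1 (fully open), set as the call begins (left out, the last holds). The fingers move at their own pace and stop on an object; "squeeze" is the grip in N (left out, the last holds). Time passes only in rows, so rows that do not move let the fingers close. It gives the time, the measured TCP pose, the force, the opening and the grip force at its end, in the units of the state.
- monitor.read_state(): the state, without advancing time (a new reading comes with each control period).
- eyes.read_camera(name): name is "side" or "top"; returns the picture (384x512x3 uint8, blue, green, red); there is no depth.
- eyes.camera_model(name): a dict with "fx", "fy", "cx", "cy" (pixels), "rvec" (rotation vector, rad) and "tvec" (3), from world to camera coordinates, as OpenCV has them. Camera axes: x right, y down, z forward; pixel columns grow to the right and rows downward; lengths in m; the calibration is good to about 2 mm. A picture is of the moment at which its call begins. camera_model takes no time and is no camera call.
- ticket.close_job(): hands the job in; it is judged then, once.
The state is a dict: "t": time; "q": joint angles; "dq": joint speeds; "joint_torque": joint torques, N m; "tool_pos": TCP position; "orientation": TCP orientation; "force": force on the tool from outside, world axes, zero at the start; "wrist_torque": the same for the moment, N m; "opening": finger opening in m; "gripper_force": force on a finger pad.
Only numpy, scipy, OpenCV 4.12 (cv2) and the standard library are available. Lean on these libraries where they do the work, as an engineer would, in place of code of your own. Each camera call takes 0.05 s, during which the arm holds its last target. There are 200 camera calls.

## Task

The vee block and the drill chuck have been put in each other's trays: swap them, so that the vee block is in the yellow tray and the chuck stands in the green tray (the blue mat is clear if you need to put something down on the way). Then stand a wooden packing block in the gap left in each tray, the thick pale one beside the chuck and the thin dark one beside the vee block, with everything upright on the tray floor and let go. Do not disturb the two loose nuts or the roll of tape.

Things in the scene. Friction and masses are not known exactly. Their poses are not given: they have to be found in the camera images.
- vee_block: grey steel vee block, 50 (x) x 60 (y) x 42 (z) mm, 0.72 kg; the vee groove is open at the top and runs along x, so the two upright outer faces, 60 mm apart along y, are the ones to grip. Origin: centre of the underside, z up. At the start it lies in the green tray with its y roughly along the tray's length; it fits with ease that way round in either tray.
- drill_chuck: grey steel drill chuck standing on its jaws, round, 44 mm diameter, 86 mm tall with a thinner stub on top, 0.62 kg; its full-width body is gripped about 40 mm above the underside. Origin: centre of the underside, z up along its axis; its yaw means nothing. At the start it stands in the yellow tray.
- thick_block: thick packing block of pale wood, 40 (x) x 48 (y) x 60 (z) mm, 0.07 kg. Stands upright on the bench beside the work at the start. Origin: centre of the underside; x is the thickness, y the 48 mm width, z up. With the chuck at one end of the green tray it fits in the rest of the length, x along the tray's length, with about 16 mm to spare in all.
- thin_block: thin packing block of dark wood, 24 (x) x 48 (y) x 60 (z) mm, 0.06 kg. Stands upright on the bench beside the work at the start. Origin: centre of the underside; x is the thickness, y the 48 mm width, z up. With the vee block at one end of the yellow tray (its 60 mm along the tray) it fits in the rest of the length, x along the tray's length, with about 16 mm to spare in all.
- green_tray: green moulded open tray, fixed to the bench. Outside 108 (x) x 70 (y) x 20 (z) mm; walls and floor 4 mm, so it is 100 x 62 mm inside and its walls stand 16 mm above its inner floor. Origin: centre of the underside, on the bench; the inner floor is 4 mm above it. x runs along the length, z up. The chuck's own tray.
- yellow_tray: yellow moulded open tray, fixed to the bench. Outside 108 (x) x 70 (y) x 20 (z) mm; walls and floor 4 mm, so it is 100 x 62 mm inside and its walls stand 16 mm above its inner floor. Origin: centre of the underside, on the bench; the inner floor is 4 mm above it. x runs along the length, z up. The vee block's own tray.
- mat: flat blue plastic mat, 130 (x) x 110 (y) x 3 mm, fixed to the bench, empty: a free spot to set something down. Origin: centre of the underside, its top 3 mm above.
- large_nut: loose grey hexagon nut, 28 x 24 x 19 mm, lying flat; a bystander. Origin: centre of the underside.
- black_nut: loose black hexagon nut, 22 x 19 x 15 mm, lying flat; a bystander. Origin: centre of the underside.
- tape: loose roll of cream tape, 104 mm diameter, 25 mm high, lying flat; a bystander. Origin: centre of the underside.
Not all that is in view belongs to the job. Leave any orange look-alike of the vee_block alone.

How it is judged:
By the outcome, as a careful person would: the job done as asked, in the order asked, and still so for the second after the job is handed in, with the robot touching nothing.
It also fails if it takes over 144 s, if anything falls off the work surface, if the arm or the gripper's body presses on something with over 40 N, if the wrist force passes 120 N, or if a joint passes its speed limit or range.

## Working session

There is one attempt and no reset: what is moved stays moved. The work goes in short steps, Python scripts to look and compute and a tool call to move; the robot and the scene stay as the last step left them, time stands still between calls to the robot, and variables do not carry over. Pictures are saved under pics/ and viewed, at most 14 in all, crops included, and the job is handed in when it is done.

Besides the shell and the picture viewer there is one more tool, called after "Request:" as name(argument=value, ...) on one line, values as JSON. arm_command: Moves the arm, as the interface text tells. Its arguments: {"type":"object","properties":{"deltas":{"type":"array"},"gripper":{"type":"number"},"squeeze":{"type":"number"}},"required":["deltas"]}

```bash
mkdir -p pics; cat > h.py <<'E'
import numpy as np, cv2
from plant import monitor, eyes, ticket
def cam(n):
    m=eyes.camera_model(n); R=cv2.Rodrigues(np.array(m["rvec"],float))[0]; t=np.array(m["tvec"],float).ravel()
    return m,R,t
def ray(n,u,v,z):
    m,R,t=cam(n); d=R.T@np.array([(u-m["cx"])/m["fx"],(v-m["cy"])/m["fy"],1]); c=-R.T@t
    return c+d*(z-c[2])/d[2]
def px(n,p):
    m,R,t=cam(n); q=R@np.array(p,float)+t
    return m["fx"]*q[0]/q[2]+m["cx"], m["fy"]*q[1]/q[2]+m["cy"]
def snap(n,name):
    im=np.array(eyes.read_camera(n)); cv2.imwrite(f"pics/{name}.png",im); return im
E
python3 - <<'E'
from h import *
for n in("top","side"):
    snap(n,n+"0"); m,R,t=cam(n); print(n,m["fx"],-R.T@t,R[2])
print(monitor.read_state())
E
```

```text
top 403.9304700541584 [0.35526225 0.02184409 0.97723841] [ 0.21121643 -0.02949119 -0.97699431]
side 495.4975172033803 [0.45543294 1.10671138 0.64054161] [ 0.07709812 -0.87809613 -0.47223201]
{'t': 0.1, 'q': array([ 1.02258627e+00,  1.31067203e-01,  1.48915298e+00,  3.43905385e-06,
        1.52301683e+00, -8.54124014e-02]), 'dq': array([-0.00056501, -0.00032019, -0.001944  , -0.00109668, -0.00132879,
        0.00079561]), 'joint_torque': array([ 2.02756246e-05, -5.61343074e+01, -4.93095803e+01,  7.68503523e-02,
        2.91386823e-02, -4.57356862e-05]), 'tool_pos': array([0.2675695 , 0.53642006, 0.19351296]), 'orientation': array([-7.20372435e-01, -3.05735555e+00,  2.45232520e-03]), 'force': array([0.86265968, 0.41283848, 0.06019923]), 'wrist_torque': array([0.01461249, 0.04183267, 0.03571108]), 'gripper_force': 0.0, 'opening': 0.09303981491236792}
```

View pics/top0.png

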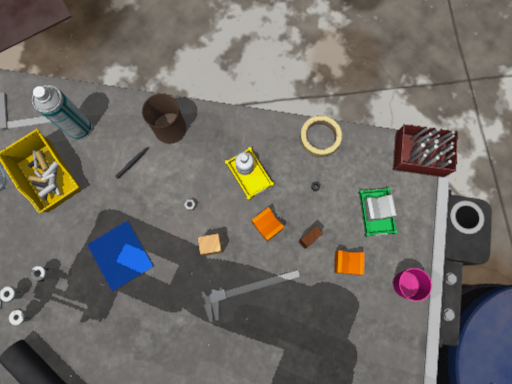

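View pics/side0.png

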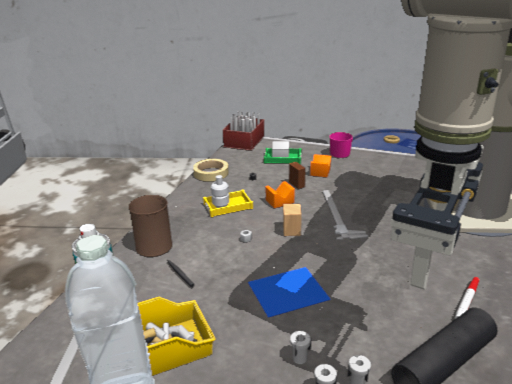

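Top view: candidates for the vee block are the grey one in the green tray (380,207) and orange look-alikes at (268,223) and (350,262). The chuck is in the yellow tray at (245,162). The pale block is at (209,244) and the dark block at (311,235). The mat is at (120,256), the nuts at (190,204) and (315,186), and the tape at (321,135). I choose the grey vee block and check it in a crop.

```bash
python3 - <<'E'
from h import *
im=cv2.imread("pics/top0.png"); c=im[110:285,180:410]; cv2.imwrite("pics/c0.png",cv2.resize(c,None,fx=3.4,fy=3.4,interpolation=cv2.INTER_CUBIC))
for p in [(380,207),(245,162),(209,244),(311,235),(120,256),(190,204),(315,186),(321,135),(268,223),(350,262)]: print(p,ray("top",*p,0.02).round(3))
hsv=cv2.cvtColor(im,cv2.COLOR_BGR2HSV)
for nm,lo,hi,box,z in [("green",(50,120,60),(75,255,255),(350,175,410,245),.02),("yellow",(22,150,100),(33,255,255),(215,140,285,205),.02),("mat",(105,120,50),(125,255,255),(80,215,160,300),.003),("pale",(8,60,130),(20,170,255),(190,225,230,262),.06),("dark",(0,80,20),(15,255,170),(295,220,327,252),.06)]:
    m=cv2.inRange(hsv,lo,hi); k=np.zeros_like(m); k[box[1]:box[3],box[0]:box[2]]=m[box[1]:box[3],box[0]:box[2]]
    p=cv2.findNonZero(k); r=cv2.minAreaRect(p); b=cv2.boxPoints(r)
    w=np.array([ray("top",*q,z)[:2] for q in b]); e=[np.linalg.norm(w[i]-w[i-1]) for i in range(4)]
    d=w[1]-w[0]; d2=w[2]-w[1]
    print(nm,len(p),w.mean(0).round(4),"edges",np.round([np.linalg.norm(d),np.linalg.norm(d2)],3),np.degrees([np.arctan2(d[1],d[0]),np.arctan2(d2[1],d2[0])]).round(1),b.round(0).tolist())
E
```

```text
(380, 207) [ 0.495 -0.301  0.02 ]
(245, 162) [0.648 0.009 0.02 ]
(209, 244) [0.459 0.118 0.02 ]
(311, 235) [ 0.449 -0.125  0.02 ]
(120, 256) [0.457 0.327 0.02 ]
(190, 204) [0.56  0.153 0.02 ]
(315, 186) [ 0.567 -0.153  0.02 ]
(321, 135) [ 0.695 -0.189  0.02 ]
(268, 223) [ 0.491 -0.027  0.02 ]
(350, 262) [ 0.375 -0.206  0.02 ]
green 752 [ 0.486  -0.2935] edges [0.079 0.116] [-88.9 176.7] [[359.0, 190.0], [391.0, 186.0], [397.0, 233.0], [365.0, 237.0]]
yellow 924 [0.6201 0.0022] edges [0.078 0.117] [ -64.4 -156.9] [[224.0, 161.0], [250.0, 145.0], [275.0, 184.0], [248.0, 201.0]]
mat 2570 [0.4607 0.3346] edges [0.114 0.133] [ -65.9 -154.6] [[85.0, 244.0], [127.0, 220.0], [154.0, 267.0], [112.0, 291.0]]
pale 382 [0.4554 0.1136] edges [0.049 0.041] [ -87.7 -176.7] [[197.0, 236.0], [218.0, 233.0], [221.0, 251.0], [200.0, 254.0]]
dark 252 [ 0.4419 -0.1165] edges [0.055 0.024] [ -55.8 -146.4] [[298.0, 241.0], [315.0, 225.0], [323.0, 233.0], [305.0, 249.0]]
```

View pics/c0.png

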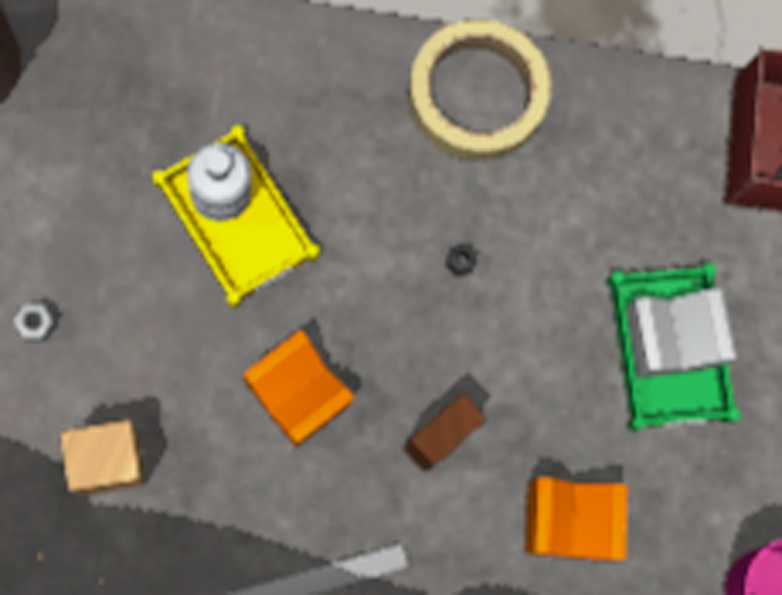

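The chuck is clearly the round one in the yellow tray, and the grey vee is in the green tray. The vee's orientation is unclear, so I'm zooming on both views.

```bash
python3 - <<'E'
from h import *
a=cv2.imread("pics/top0.png")[175:245,350:410]; b=cv2.imread("pics/side0.png")[130:170,255:310]; c=cv2.imread("pics/side0.png")[170:220,195:260]
f=lambda x:cv2.resize(x,(390,int(390*x.shape[0]/x.shape[1])),interpolation=cv2.INTER_CUBIC)
a,b,c=f(a),f(b),f(c); o=np.zeros((600,790,3),np.uint8); o[:a.shape[0],:390]=a; o[:b.shape[0],400:]=b;o[290:290+c.shape[0],400:]=c[:310]; cv2.imwrite("pics/c1.png",o)
E
```

```text
(no output)
```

View pics/c1.png

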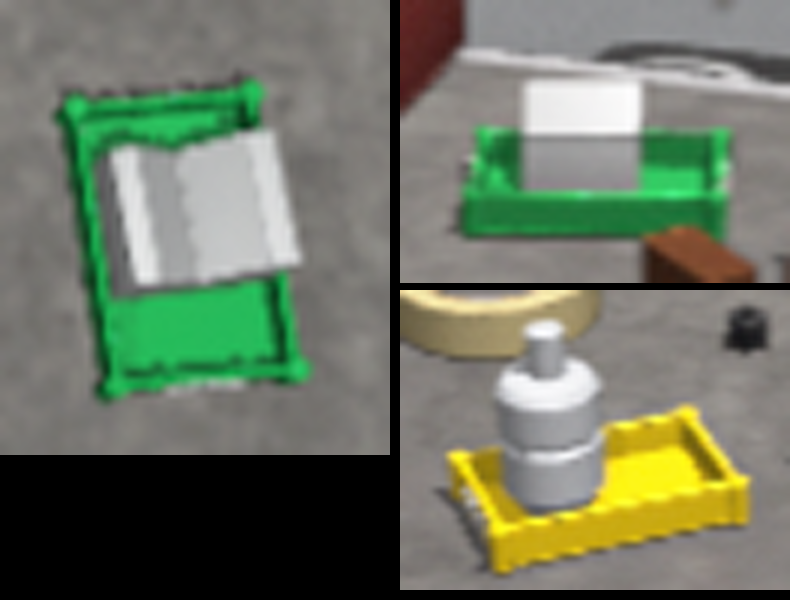

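The crops settle it. In the top view the vee's groove runs along the green tray's length, so its 60 mm lies across the tray, about 90° from what the text says. I'll grip its y faces above the walls and turn it on the way. Next I refine the poses from the rim corners and top-face corners.

```bash
cat > fit.py <<'E'
from h import *
def show(nm,n,pts,z):
    w=np.array([ray(n,*p,z)[:2] for p in pts]); d=np.roll(w,-1,0)-w
    print(nm,n,w.mean(0).round(4),"L",np.linalg.norm(d,axis=1).round(3),"ang",(np.degrees(np.arctan2(d[:,1],d[:,0]))%180).round(1))
    return w
E
python3 - <<'E'
from fit import *
A=lambda L,s,o:[(o[0]+x/s-.5+.5/s,o[1]+y/s-.5+.5/s) for x,y in L]
show("green","top",A([(75,108),(255,95),(298,370),(108,388)],6.5,(350,175)),.02)
show("vee","top",A([(110,148),(273,132),(300,265),(135,286)],6.5,(350,175)),.046)
show("yellow","top",A([(160,178),(238,132),(314,252),(234,298)],3.4,(180,110)),.02)
show("green","side",A([(85,130),(322,132),(315,200),(70,200)],7.09,(255,130)),.02)
show("yellow","side",A([(58,167),(288,123),(340,193),(100,240)],6,(195,170)),.02)
show("thick","top",A([(63,433),(134,423),(141,483),(71,492)],3.4,(180,110)),.06)
show("thin","top",A([(408,443),(469,396),(484,418),(428,467)],3.4,(180,110)),.06)
u=A([(220,158)],3.4,(180,110))[0]; v=A([(143,36)],6,(195,170))[0]
for z in(.086,.09,.094): print(z,ray("top",*u,z),ray("side",*v,z))
# automatic masks, vee/chuck
im=cv2.imread("pics/top0.png"); s=cv2.imread("pics/side0.png")
for n,I,box in(("top",im,(225,140,270,185)),("side",s,(205,172,240,215))):
    h=cv2.cvtColor(I,cv2.COLOR_BGR2HSV); m=cv2.inRange(h,(0,0,95),(179,45,255)); k=np.zeros_like(m);k[box[1]:box[3],box[0]:box[2]]=m[box[1]:box[3],box[0]:box[2]]
    c=max(cv2.findContours(k,0,1)[0],key=cv2.contourArea); print(n,cv2.boundingRect(c))
E
```

```text
green top [ 0.4858 -0.2934] L [0.068 0.104 0.07  0.105] ang [ 87.1 177.5  88.2 176.2]
vee top [ 0.4926 -0.2944] L [0.06  0.049 0.06  0.051] ang [ 88.5   0.   90.1 179.6]
yellow top [0.6199 0.0022] L [0.067 0.106 0.067 0.104] ang [114.7  24.  113.3  24.1]
green side [ 0.4901 -0.2875] L [0.105 0.072 0.104 0.075] ang [179.6  87.3   0.9  88.1]
yellow side [0.6235 0.0084] L [0.105 0.068 0.105 0.067] ang [ 23.9 114.4  23.6 114.3]
thick top [0.4535 0.112 ] L [0.048 0.04  0.047 0.04 ] ang [90.9  0.5 90.1  2.2]
thin top [ 0.4423 -0.1187] L [0.052 0.018 0.05  0.021] ang [119.9  25.6 123.2  31.8]
0.086 [0.64236476 0.0097098  0.086     ] [0.64357611 0.00355609 0.086     ]
0.09 [0.6410762  0.00976426 0.09      ] [0.64221901 0.01151333 0.09      ]
0.094 [0.63978765 0.00981872 0.094     ] [0.6408619  0.01947057 0.094     ]
top (225, 140, 45, 34)
side (205, 172, 35, 35)
```

Request:
arm_command(deltas=[[[0.94, -3.46, 0, 0, 0, 1.06], [0.94, -3.46, 0, 0, 0, 1.06], [0.94, -3.46, 0, 0, 0, 1.06], [0.94, -3.46, 0, 0, 0, 1.06], [0.94, -3.46, 0, 0, 0, 1.06], [0.94, -3.46, 0, 0, 0, 1.06], [0.94, -3.46, 0, 0, 0, 1.06], [0.94, -3.46, 0, 0, 0, 1.06], [0.94, -3.46, 0, 0, 0, 1.06], [0.94, -3.46, 0, 0, 0, 1.06], [0.94, -3.46, 0, 0, 0, 1.06], [0.94, -3.46, 0, 0, 0, 1.06]]], gripper=1, squeeze=40)

```text
t: 1.1
tool_pos: [0.3805, 0.1201, 0.1942]
orientation: [-0.375, -3.119, -0.0]
force: [1.1, -0.2, -0.3]
opening: 0.093
gripper_force: 0.0
```

Request:
arm_command(deltas=[[[0.94, -3.46, 0, 0, 0, 1.06], [0.94, -3.46, 0, 0, 0, 1.06], [0.94, -3.46, 0, 0, 0, 1.06], [0.94, -3.46, 0, 0, 0, 1.06], [0.94, -3.46, 0, 0, 0, 1.06], [0.94, -3.46, 0, 0, 0, 1.06], [0.94, -3.46, 0, 0, 0, 1.06], [0.94, -3.46, 0, 0, 0, 1.06], [0.94, -3.46, 0, 0, 0, 1.06], [0.94, -3.46, 0, 0, 0, 1.06], [0.94, -3.46, 0, 0, 0, 1.06], [0.94, -3.46, 0, 0, 0, 1.06]]])

```text
t: 2.1
tool_pos: [0.4933, -0.2952, 0.1938]
orientation: [-0.029, -3.141, -0.001]
force: [0.3, -0.0, 0.1]
opening: 0.0927
gripper_force: 0.0
```

Request:
arm_command(deltas=[[[0, 0, -2, 0, 0, 0], [0, 0, -2, 0, 0, 0], [0, 0, -2, 0, 0, 0], [0, 0, -1, 0, 0, 0], [0, 0, -1, 0, 0, 0], [0, 0, 0, 0, 0, 0], [0, 0, 0, 0, 0, 0]]])

```text
t: 2.68
tool_pos: [0.4934, -0.2932, 0.1145]
orientation: [-0.029, -3.141, -0.0]
force: [0.2, -0.1, 0.1]
opening: 0.0929
gripper_force: 0.0
```

```bash
cat > st.py <<'E'
from h import *
from scipy.spatial.transform import Rotation as Ro
def st():
    s=monitor.read_state(); M=Ro.from_rotvec(s["orientation"]).as_matrix()
    print("t",round(s["t"],2),"p",s["tool_pos"].round(4),"head",np.degrees(np.arctan2(M[1,1],M[0,1])).round(2),"zax",M[:,2].round(4),"F",s["force"].round(1),"op",round(s["opening"],4),"gf",round(s["gripper_force"],1))
if __name__=="__main__": st()
E
python3 st.py
```

```text
t 2.68 p [ 0.4934 -0.2932  0.1145] head 88.94 zax [-3.e-04  2.e-04 -1.e+00] F [ 0.2 -0.1  0.1] op 0.0929 gf 0.0
```

Request:
arm_command(deltas=[[[0, -0.1, -2, 0, 0, 0], [0, 0, -2, 0, 0, 0], [0, 0, -2, 0, 0, 0], [0, 0, -1.4, 0, 0, 0], [0, 0, -0.8, 0, 0, 0], [0, 0, -0.45, 0, 0, 0], [0, 0, 0, 0, 0, 0], [0, 0, 0, 0, 0, 0]]])

```text
t: 3.35
tool_pos: [0.4942, -0.295, 0.0292]
orientation: [0.029, 3.14, -0.002]
force: [0.9, 0.7, -0.4]
opening: 0.0929
gripper_force: 0.0
```

Request:
arm_command(deltas=[[[0, 0, 0, 0, 0, 0], [0, 0, 0, 0, 0, 0], [0, 0, 0, 0, 0, 0], [0, 0, 0, 0, 0, 0], [0, 0, 0, 0, 0, 0], [0, 0, 0, 0, 0, 0], [0, 0, 0, 0, 0, 0], [0, 0, 0, 0, 0, 0]]], gripper=-1)

```text
t: 4.02
tool_pos: [0.4934, -0.2945, 0.0279]
orientation: [-0.03, -3.141, -0.0]
force: [-0.2, 0.0, 1.0]
opening: 0.0441
gripper_force: 0.0
```

The opening is 44 mm with no grip force, so it missed the 60 mm faces. I'm looking before closing further.

```bash
python3 - <<'E'
from st import *
st()
a=snap("top","t1")[160:250,330:430]; b=snap("side","s1")[100:190,240:340]
o=np.hstack([cv2.resize(x,(390,351),interpolation=cv2.INTER_CUBIC) for x in(a,b)]); cv2.imwrite("pics/c2.png",o)
E
```

```text
t 4.02 p [ 0.4934 -0.2945  0.0279] head 88.92 zax [-1.e-04  1.e-04 -1.e+00] F [-0.2  0.   1. ] op 0.0441 gf 0.0
```

View pics/c2.png

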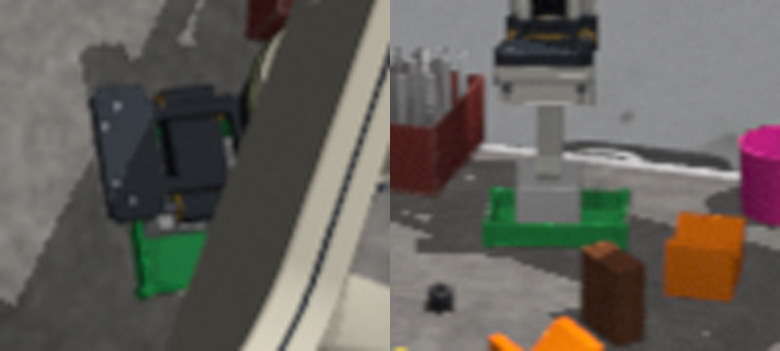

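Request:
arm_command(deltas=[[[0, 0, 0, 0, 0, 0], [0, 0, 0, 0, 0, 0], [0, 0, 0, 0, 0, 0], [0, 0, 0, 0, 0, 0]]])

```text
t: 4.45
tool_pos: [0.4934, -0.2945, 0.0279]
orientation: [-0.03, -3.141, -0.0]
force: [0.8, 0.5, 0.7]
opening: 0.0097
gripper_force: 0.0
```

```bash
python3 - <<'E'
from st import *
st()
a=snap("top","t2")[160:250,330:430]; b=snap("side","s2")[120:180,250:320]
o=np.hstack([cv2.resize(x,(0,0),fx=y,fy=y,interpolation=cv2.INTER_CUBIC)[:480] for x,y in((a,3.5),(b,6.5))][1:]); cv2.imwrite("pics/c3.png",o)
for z in(.028,.0,.046): print(z,[px("side",(.4934,-.2945+d,z)) for d in(-.03,0,.03)])
E
```

```text
t 4.45 p [ 0.4934 -0.2945  0.0279] head 88.92 zax [-0.  0. -1.] F [0.8 0.5 0.7] op 0.0097 gf 0.0
0.028 [(np.float64(281.69449533490837), np.float64(145.6306634918251)), (np.float64(281.4379204248951), np.float64(149.48599713983782)), (np.float64(281.17231099717173), np.float64(153.47708482599742))]
0.0 [(np.float64(281.7002357667539), np.float64(153.82797770292777)), (np.float64(281.4459682912267), np.float64(157.79072293809838)), (np.float64(281.18282597545095), np.float64(161.8917820918503))]
0.046 [(np.float64(281.6907530181255), np.float64(140.28664977098254)), (np.float64(281.4326725702692), np.float64(144.07064953066742)), (np.float64(281.1654526703919), np.float64(147.98865279405788))]
```

View pics/c3.png

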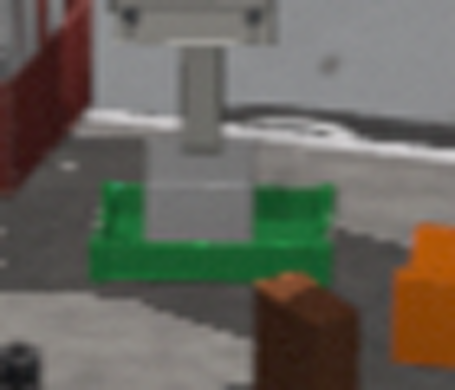

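The fingertip shows at pixel (281,143), where a tip at z = 0.028 would be near row 150. The real tip is therefore about 20 mm higher than reported, and the fingers closed above the vee. I'll check this by touching the empty part of the green tray's floor (z = 0.004) gently.

Request:
arm_command(deltas=[[[0, 0, 2, 0, 0, 0], [-1.4, 0, 0, 0, 0, 0], [-1.4, 0, 0, 0, 0, 0], [-1.4, 0, 0, 0, 0, 0], [0, 0, -2, 0, 0, 0], [0, 0, -2, 0, 0, 0], [0, 0, -1, 0, 0, 0], [0, 0, -0.5, 0, 0, 0], [0, 0, 0, 0, 0, 0], [0, 0, 0, 0, 0, 0]]])

```text
t: 5.38
tool_pos: [0.4517, -0.2946, -0.0067]
orientation: [-0.029, -3.141, -0.0]
force: [0.2, 0.2, 0.2]
opening: 0.0007
gripper_force: 0.0
```

Request:
arm_command(deltas=[[[0, 0, -0.2, 0, 0, 0], [0, 0, -0.2, 0, 0, 0], [0, 0, 0, 0, 0, 0], [0, 0, 0, 0, 0, 0]]])

```text
t: 5.72
tool_pos: [0.4517, -0.2946, -0.0107]
orientation: [0.029, 3.141, -0.0]
force: [-0.6, -0.2, -0.1]
opening: 0.0004
gripper_force: 0.0
```

Request:
arm_command(deltas=[[[0, 0, -0.2, 0, 0, 0], [0, 0, 0, 0, 0, 0], [0, 0, 0, 0, 0, 0]]])

```text
t: 5.97
tool_pos: [0.4514, -0.2944, -0.0131]
orientation: [-0.029, -3.141, -0.0]
force: [0.1, -0.2, -0.4]
opening: 0.0006
gripper_force: 0.0
```

Request:
arm_command(deltas=[[[0, 0, -0.15, 0, 0, 0], [0, 0, 0, 0, 0, 0], [0, 0, 0, 0, 0, 0]]])

```text
t: 6.22
tool_pos: [0.4513, -0.2944, -0.0147]
orientation: [-0.029, -3.141, -0.0]
force: [-0.3, -0.6, -0.8]
opening: 0.0005
gripper_force: 0.0
```

Request:
arm_command(deltas=[[[0, 0, -0.1, 0, 0, 0], [0, 0, 0, 0, 0, 0], [0, 0, 0, 0, 0, 0]]])

```text
t: 6.47
tool_pos: [0.4514, -0.2945, -0.0156]
orientation: [-0.03, -3.141, -0.0]
force: [-1.0, 0.1, -0.2]
opening: 0.0003
gripper_force: 0.0
```

Request:
arm_command(deltas=[[[0, 0, -0.1, 0, 0, 0], [0, 0, 0, 0, 0, 0], [0, 0, 0, 0, 0, 0]]])

```text
t: 6.72
tool_pos: [0.4514, -0.2945, -0.0166]
orientation: [-0.03, -3.141, -0.0]
force: [-0.2, -0.5, -0.6]
opening: 0.0008
gripper_force: 0.0
```

Request:
arm_command(deltas=[[[0, 0, -0.1, 0, 0, 0], [0, 0, 0, 0, 0, 0], [0, 0, 0, 0, 0, 0]]])

```text
t: 6.97
tool_pos: [0.4514, -0.2944, -0.0177]
orientation: [-0.029, -3.141, -0.0]
force: [0.9, -0.8, 0.4]
opening: 0.0003
gripper_force: 0.0
```

Request:
arm_command(deltas=[[[0, 0, -0.1, 0, 0, 0], [0, 0, 0, 0, 0, 0], [0, 0, 0, 0, 0, 0]]])

```text
t: 7.22
tool_pos: [0.4514, -0.2945, -0.0187]
orientation: [-0.029, -3.141, -0.0]
force: [-0.2, -0.5, -0.9]
opening: 0.0004
gripper_force: 0.0
```

Request:
arm_command(deltas=[[[0, 0, -0.1, 0, 0, 0], [0, 0, 0, 0, 0, 0], [0, 0, 0, 0, 0, 0]]])

```text
t: 7.47
tool_pos: [0.4514, -0.2945, -0.0197]
orientation: [-0.029, -3.141, -0.0]
force: [0.1, 0.3, 0.4]
opening: 0.0005
gripper_force: 0.0
```

```bash
python3 - <<'E'
from st import *
st()
b=snap("side","s3")[110:180,250:320]; a=snap("top","t3")[150:250,330:430]
cv2.imwrite("pics/c4.png",np.hstack([cv2.resize(x,(390,390),interpolation=cv2.INTER_CUBIC) for x in (a,b)]))
print(px("side",(.4514,-.272,.004)),px("side",(.4514,-.2944,.004)))
E
```

```text
t 7.47 p [ 0.4514 -0.2945 -0.0197] head 88.92 zax [-1.e-04  1.e-04 -1.e+00] F [0.1 0.3 0.4] op 0.0005 gf 0.0
(np.float64(295.03588529939714), np.float64(159.7629659377495)) (np.float64(295.0550115608895), np.float64(156.71776583813704))
```

View pics/c4.png

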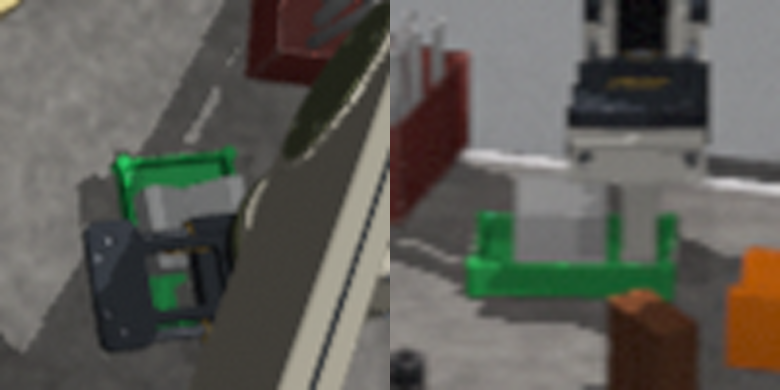

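Top and side views show the finger column at (295,~157) inside the tray's empty part, clear of the vee. There is still no contact, so I'll continue in 1 mm steps.

Request:
arm_command(deltas=[[[0, 0, -0.1, 0, 0, 0], [0, 0, 0, 0, 0, 0], [0, 0, 0, 0, 0, 0]]])

```text
t: 7.82
tool_pos: [0.4516, -0.2946, -0.0199]
orientation: [0.029, 3.141, -0.0]
force: [-2.3, 1.7, 7.2]
opening: 0.0005
gripper_force: 3.2
```

Request:
arm_command(deltas=[[[0, 0, -0.1, 0, 0, 0], [0, 0, 0, 0, 0, 0], [0, 0, 0, 0, 0, 0]]])

```text
t: 8.07
tool_pos: [0.4516, -0.2946, -0.02]
orientation: [-0.029, -3.141, 0.0]
force: [-6.2, 4.9, 16.2]
opening: 0.0003
gripper_force: 8.2
```

Request:
arm_command(deltas=[[[0, 0, -0.1, 0, 0, 0], [0, 0, 0, 0, 0, 0], [0, 0, 0, 0, 0, 0]]])

```text
t: 8.32
tool_pos: [0.4517, -0.2946, -0.02]
orientation: [-0.029, -3.141, -0.0]
force: [-10.1, 8.5, 26.6]
opening: 0.0008
gripper_force: 13.3
```

Request:
arm_command(deltas=[[[0, 0, -0.1, 0, 0, 0], [0, 0, 0, 0, 0, 0], [0, 0, 0, 0, 0, 0]]])

```text
t: 8.57
tool_pos: [0.4517, -0.2947, -0.02]
orientation: [-0.029, -3.141, -0.0]
force: [-15.3, 11.4, 36.6]
opening: 0.0001
gripper_force: 18.3
```

Contact came at reported −0.020 against the floor at +0.004, so the true tip is reported z + 24 mm. I'll go back up, open, and regrasp the vee at reported z ≈ 0.002.

Request:
arm_command(deltas=[[[0, 0, 1, 0, 0, 0], [0, 0, 2.4, 0, 0, 0], [0, 0, 2.5, 0, 0, 0], [0, 0, 2.5, 0, 0, 0], [1.4, 0, 0, 0, 0, 0], [1.4, 0, 0, 0, 0, 0], [1.3, 0, 0, 0, 0, 0], [0, 0, 0, 0, 0, 0], [0, 0, 0, 0, 0, 0], [0, 0, 0, 0, 0, 0]]])

```text
t: 9.4
tool_pos: [0.4918, -0.2943, 0.06]
orientation: [-0.029, -3.14, -0.001]
force: [-0.3, 0.2, 0.2]
opening: 0.0005
gripper_force: 0.0
```

Request:
arm_command(deltas=[[[0, 0, 0, 0, 0, 0], [0, 0, 0, 0, 0, 0], [0, 0, 0, 0, 0, 0], [0, 0, 0, 0, 0, 0], [0, 0, 0, 0, 0, 0], [0, 0, 0, 0, 0, 0], [0, 0, 0, 0, 0, 0], [0, 0, 0, 0, 0, 0], [0, 0, 0, 0, 0, 0], [0, 0, 0, 0, 0, 0]]], gripper=1)

```text
t: 10.23
tool_pos: [0.4925, -0.2945, 0.0604]
orientation: [-0.03, -3.141, 0.0]
force: [0.4, 0.4, 0.6]
opening: 0.0625
gripper_force: 0.0
```

Request:
arm_command(deltas=[[[0, 0, 0, 0, 0, 0], [0, 0, 0, 0, 0, 0], [0, 0, 0, 0, 0, 0], [0, 0, 0, 0, 0, 0], [0, 0, -2, 0, 0, 0], [0, 0, -2, 0, 0, 0], [0, 0, -1, 0, 0, 0], [0, 0, -0.8, 0, 0, 0], [0, 0, 0, 0, 0, 0]]])

```text
t: 10.98
tool_pos: [0.4912, -0.2936, 0.0005]
orientation: [-0.029, -3.139, -0.003]
force: [-0.5, 0.3, 0.1]
opening: 0.0928
gripper_force: 0.0
```

Request:
arm_command(deltas=[[[0, 0, 0, 0, 0, 0], [0, 0, 0, 0, 0, 0], [0, 0, 0, 0, 0, 0], [0, 0, 0, 0, 0, 0], [0, 0, 0, 0, 0, 0], [0, 0, 0, 0, 0, 0], [0, 0, 0, 0, 0, 0], [0, 0, 0, 0, 0, 0], [0, 0, 0, 0, 0, 0], [0, 0, 0, 0, 0, 0]]], gripper=-1)

```text
t: 11.82
tool_pos: [0.493, -0.294, 0.0031]
orientation: [0.029, 3.141, 0.001]
force: [-0.3, 4.4, 6.1]
opening: 0.0597
gripper_force: 39.9
```

Request:
arm_command(deltas=[[[0, 0, 0.3, 0, 0, 0], [0, 0, 0.6, 0, 0, 0], [0, 0, 1, 0, 0, 0], [0, 0, 1.5, 0, 0, 0], [0, 0, 2, 0, 0, 0], [0, 0, 2.5, 0, 0, 0], [0, 0, 2.5, 0, 0, 0], [0, 0, 2.3, 0, 0, 0], [0, 0, 0, 0, 0, 0]]])

```text
t: 12.57
tool_pos: [0.4951, -0.2968, 0.1359]
orientation: [0.03, 3.134, -0.009]
force: [2.1, -1.6, -7.0]
opening: 0.0594
gripper_force: 39.9
```

Request:
arm_command(deltas=[[[-0.15, 1.5, 0, 0, 0, -2.95], [-0.15, 2.8, 0, 0, 0, -2.95], [-0.15, 2.95, 0, 0, 0, -2.95], [-0.15, 2.95, 0, 0, 0, -2.95], [-0.15, 2.95, 0, 0, 0, -2.95], [-0.15, 2.95, 0, 0, 0, -2.95], [-0.15, 2.95, 0, 0, 0, -2.95], [-0.15, 2.95, 0, 0, 0, -2.95], [-0.15, 2.95, 0, 0, 0, -2.95], [-0.15, 2.95, 0, 0, 0, -2.95], [-0.15, 2.95, 0, 0, 0, -2.95]]])

```text
t: 13.48
tool_pos: [0.4747, 0.0153, 0.128]
orientation: [-0.91, -3.005, 0.001]
force: [1.0, 0.2, -8.5]
opening: 0.0598
gripper_force: 39.9
```

Request:
arm_command(deltas=[[[-0.15, 2.95, 0, 0, 0, -2.95], [-0.15, 2.95, 0, 0, 0, -2.95], [-0.15, 2.95, 0, 0, 0, -2.95], [-0.15, 2.95, 0, 0, 0, -2.95], [-0.15, 2.95, 0, 0, 0, -2.95], [-0.15, 2.95, 0, 0, 0, -2.95], [-0.15, 2.95, 0, 0, 0, -2.95], [-0.15, 2.95, 0, 0, 0, -2.95], [-0.15, 2.95, 0, 0, 0, -2.95], [-0.15, 2.9, 0, 0, 0, -2.95], [-0.15, 2.5, 0, 0, 0, -2.95], [0, 0, 0, 0, 0, 0]]])

```text
t: 14.48
tool_pos: [0.4578, 0.3374, 0.1278]
orientation: [-1.709, -2.633, -0.0]
force: [0.1, -0.3, -7.5]
opening: 0.0597
gripper_force: 39.9
```

```bash
python3 st.py
```

```text
t 14.48 p [0.4578 0.3374 0.1278] head 24.02 zax [-0.0017  0.0015 -1.    ] F [ 0.1 -0.3 -7.5] op 0.0597 gf 39.9
```

Request:
arm_command(deltas=[[[0, 0, -2, 0, 0, 0], [0, 0, -3, 0, 0, 0], [0, 0, -3, 0, 0, 0], [0, 0, -2, 0, 0, 0], [0, 0, -1, 0, 0, 0], [0, 0, -0.7, 0, 0, 0], [0, 0, -0.5, 0, 0, 0], [0, 0, -0.3, 0, 0, 0], [0, 0, 0, 0, 0, 0], [0, 0, 0, 0, 0, 0], [0, 0, 0, 0, 0, 0]]])

```text
t: 15.4
tool_pos: [0.4604, 0.3341, 0.0058]
orientation: [1.71, 2.634, 0.003]
force: [-0.3, -0.2, -8.3]
opening: 0.0597
gripper_force: 39.9
```

Request:
arm_command(deltas=[[[0, 0, -0.15, 0, 0, 0], [0, 0, 0, 0, 0, 0], [0, 0, 0, 0, 0, 0], [0, 0, 0, 0, 0, 0]]])

```text
t: 15.73
tool_pos: [0.4595, 0.3335, 0.0031]
orientation: [1.71, 2.635, 0.0]
force: [0.1, 0.0, -8.0]
opening: 0.0596
gripper_force: 39.9
```

Request:
arm_command(deltas=[[[0, 0, -0.12, 0, 0, 0], [0, 0, 0, 0, 0, 0], [0, 0, 0, 0, 0, 0]]])

```text
t: 15.98
tool_pos: [0.4597, 0.3337, 0.0022]
orientation: [1.71, 2.635, 0.001]
force: [-0.8, 0.5, -3.4]
opening: 0.0597
gripper_force: 39.9
```

Request:
arm_command(deltas=[[[0, 0, 0, 0, 0, 0], [0, 0, 0, 0, 0, 0], [0, 0, 0, 0, 0, 0], [0, 0, 0, 0, 0, 0], [0, 0, 0, 0, 0, 0], [0, 0, 1, 0, 0, 0], [0, 0, 2, 0, 0, 0], [0, 0, 2.5, 0, 0, 0], [0, 0, 2.5, 0, 0, 0], [0, 0, 2.5, 0, 0, 0], [0, 0, 2, 0, 0, 0]]], gripper=1)

```text
t: 16.9
tool_pos: [0.4601, 0.3339, 0.1299]
orientation: [1.71, 2.634, 0.003]
force: [-0.2, 0.1, 0.5]
opening: 0.093
gripper_force: 0.0
```

Request:
arm_command(deltas=[[[1.51, -2.7, 0, 0, 0, 0], [1.51, -2.7, 0, 0, 0, 0], [1.51, -2.7, 0, 0, 0, 0], [1.51, -2.7, 0, 0, 0, 0], [1.51, -2.7, 0, 0, 0, 0], [1.51, -2.7, 0, 0, 0, 0], [1.51, -2.7, 0, 0, 0, 0], [1.51, -2.7, 0, 0, 0, 0], [1.51, -2.7, 0, 0, 0, 0], [1.51, -2.7, 0, 0, 0, 0], [1.51, -2.7, 0, 0, 0, 0], [1.51, -2.7, 0, 0, 0, 0]]])

```text
t: 17.9
tool_pos: [0.6414, 0.008, 0.1278]
orientation: [1.71, 2.634, 0.001]
force: [0.3, 0.8, 0.0]
opening: 0.0927
gripper_force: 0.0
```

Request:
arm_command(deltas=[[[0, 0, 0, 0, 0, 0], [0, 0, 0, 0, 0, 0]]])

```text
t: 18.07
tool_pos: [0.6412, 0.0078, 0.1273]
orientation: [1.714, 2.632, 0.0]
force: [-0.1, 0.2, -0.6]
opening: 0.0933
gripper_force: 0.0
```

```bash
python3 - <<'E'
from st import *
st()
b=snap("side","s4"); a=snap("top","t4")
cv2.imwrite("pics/c5.png",np.hstack([cv2.resize(a[130:310,80:280],(390,351)),cv2.resize(b[130:330,180:380],(390,351))]))
E
```

```text
t 18.07 p [0.6412 0.0078 0.1273] head 23.87 zax [ 5.e-04 -0.e+00 -1.e+00] F [-0.1  0.2 -0.6] op 0.0933 gf 0.0
```

View pics/c5.png

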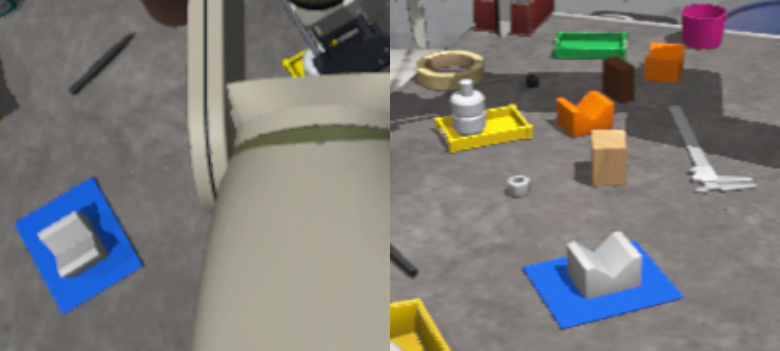

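The top crop shows the vee upright on the mat at (117,255). In the side view the chuck stands alone in the yellow tray at (220,185). I'm descending on the chuck.

Request:
arm_command(deltas=[[[0, 0.15, -2, 0, 0, 0], [0, 0, -3, 0, 0, 0], [0, 0, -3, 0, 0, 0], [0, 0, -2, 0, 0, 0], [0, 0, -1.3, 0, 0, 0], [0, 0, -0.8, 0, 0, 0], [0, 0, -0.4, 0, 0, 0], [0, 0, 0, 0, 0, 0], [0, 0, 0, 0, 0, 0], [0, 0, 0, 0, 0, 0]]])

```text
t: 19.0
tool_pos: [0.6421, 0.011, 0.0036]
orientation: [1.709, 2.633, 0.002]
force: [-0.0, 1.0, 0.8]
opening: 0.093
gripper_force: 0.0
```

Request:
arm_command(deltas=[[[0, 0, 0, 0, 0, 0], [0, 0, 0, 0, 0, 0], [0, 0, 0, 0, 0, 0], [0, 0, 0, 0, 0, 0], [0, 0, 0, 0, 0, 0], [0, 0, 0, 0, 0, 0], [0, 0, 0, 0, 0, 0], [0, 0, 0, 0, 0, 0], [0, 0, 0, 0, 0, 0], [0, 0, 0, 0, 0, 0], [0, 0, 0, 0, 0, 0], [0, 0, 0, 0, 0, 0]]], gripper=-1)

```text
t: 20.0
tool_pos: [0.6405, 0.011, 0.0017]
orientation: [-1.71, -2.635, 0.0]
force: [-1.2, -0.1, 0.6]
opening: 0.043
gripper_force: 40.0
```

```bash
python3 st.py
```

```text
t 20.0 p [0.6405 0.011  0.0017] head 24.02 zax [-2.e-04 -0.e+00 -1.e+00] F [-1.2 -0.1  0.6] op 0.043 gf 40.0
```

Request:
arm_command(deltas=[[[0, 0, 0.4, 0, 0, 0], [0, 0, 1, 0, 0, 0], [0, 0, 1.5, 0, 0, 0], [0, 0, 2.5, 0, 0, 0], [0, 0, 2.5, 0, 0, 0], [0, 0, 2.5, 0, 0, 0], [0, 0, 2, 0, 0, 0], [0, 0, 0.4, 0, 0, 0]]])

```text
t: 20.67
tool_pos: [0.643, 0.011, 0.135]
orientation: [1.707, 2.63, 0.005]
force: [0.8, -0.5, -5.3]
opening: 0.043
gripper_force: 40.0
```

Request:
arm_command(deltas=[[[-1.1, -2.55, 0, 0, 0, 5.25], [-1.1, -2.55, 0, 0, 0, 5.25], [-1.1, -2.55, 0, 0, 0, 5.25], [-1.1, -2.55, 0, 0, 0, 5.25], [-1.1, -2.55, 0, 0, 0, 5.25], [-1.1, -2.55, 0, 0, 0, 5.25], [-1.1, -2.55, 0, 0, 0, 5.25], [-1.1, -2.55, 0, 0, 0, 5.25], [-1.1, -2.55, 0, 0, 0, 5.25], [-1.1, -2.55, 0, 0, 0, 5.25], [-1.1, -2.55, 0, 0, 0, 5.25], [-1.1, -2.55, 0, 0, 0, 5.25]]])

```text
t: 21.67
tool_pos: [0.5072, -0.2955, 0.1283]
orientation: [-0.074, -3.139, -0.002]
force: [0.0, -0.1, -7.4]
opening: 0.0426
gripper_force: 40.0
```

Request:
arm_command(deltas=[[[0, 0, 0, 0, 0, 0], [0, 0, 0, 0, 0, 0], [0, 0, 0, 0, 0, 0]]])

```text
t: 21.92
tool_pos: [0.5081, -0.2944, 0.1286]
orientation: [-0.085, -3.139, -0.002]
force: [-0.1, -0.4, -6.6]
opening: 0.043
gripper_force: 40.0
```

```bash
python3 st.py
```

```text
t 21.92 p [ 0.5081 -0.2944  0.1286] head 86.91 zax [-0.0013  0.0015 -1.    ] F [-0.1 -0.4 -6.6] op 0.043 gf 40.0
```

Request:
arm_command(deltas=[[[0, 0, -2, 0, 0, 0], [0, 0, -3, 0, 0, 0], [0, 0, -3, 0, 0, 0], [0, 0, -2, 0, 0, 0], [0, 0, -1.2, 0, 0, 0], [0, 0, -0.7, 0, 0, 0], [0, 0, -0.4, 0, 0, 0], [0, 0, -0.2, 0, 0, 0], [0, 0, 0, 0, 0, 0], [0, 0, 0, 0, 0, 0], [0, 0, 0, 0, 0, 0]]])

```text
t: 22.83
tool_pos: [0.5096, -0.2957, 0.0062]
orientation: [0.082, 3.139, -0.002]
force: [-0.5, -0.1, -6.6]
opening: 0.0432
gripper_force: 40.0
```

Request:
arm_command(deltas=[[[0, 0, -0.1, 0, 0, 0], [0, 0, 0, 0, 0, 0], [0, 0, 0, 0, 0, 0]]])

```text
t: 23.08
tool_pos: [0.5087, -0.2951, 0.004]
orientation: [0.082, 3.14, -0.0]
force: [-0.3, -0.1, -7.4]
opening: 0.0433
gripper_force: 40.0
```

Request:
arm_command(deltas=[[[0, 0, -0.15, 0, 0, 0], [0, 0, 0, 0, 0, 0], [0, 0, 0, 0, 0, 0]]])

```text
t: 23.33
tool_pos: [0.5085, -0.2949, 0.002]
orientation: [-0.082, -3.14, -0.0]
force: [-0.5, -0.2, -7.6]
opening: 0.0434
gripper_force: 40.0
```

Request:
arm_command(deltas=[[[0, 0, -0.1, 0, 0, 0], [0, 0, 0, 0, 0, 0], [0, 0, 0, 0, 0, 0]]])

```text
t: 23.58
tool_pos: [0.5088, -0.2951, 0.0017]
orientation: [0.082, 3.14, -0.0]
force: [-2.9, 1.3, -0.3]
opening: 0.0433
gripper_force: 40.0
```

Request:
arm_command(deltas=[[[0, 0, 0, 0, 0, 0], [0, 0, 0, 0, 0, 0], [0, 0, 0, 0, 0, 0], [0, 0, 0, 0, 0, 0], [0, 0, 0, 0, 0, 0], [0, 0, 1, 0, 0, 0], [0, 0, 2, 0, 0, 0], [0, 0, 2.5, 0, 0, 0], [0, 0, 2.5, 0, 0, 0], [0, 0, 2.5, 0, 0, 0], [0, 0, 2, 0, 0, 0]]], gripper=1)

```text
t: 24.5
tool_pos: [0.5093, -0.2954, 0.1294]
orientation: [0.082, 3.138, -0.002]
force: [0.4, -0.9, 0.1]
opening: 0.0929
gripper_force: 0.0
```

Request:
arm_command(deltas=[[[-0.22, 2.86, 0, 0, 0, -2.86], [-0.22, 2.86, 0, 0, 0, -2.86], [-0.22, 2.86, 0, 0, 0, -2.86], [-0.22, 2.86, 0, 0, 0, -2.86], [-0.22, 2.86, 0, 0, 0, -2.86], [-0.22, 2.86, 0, 0, 0, -2.86], [-0.22, 2.86, 0, 0, 0, -2.86], [-0.22, 2.86, 0, 0, 0, -2.86], [-0.22, 2.86, 0, 0, 0, -2.86], [-0.22, 2.86, 0, 0, 0, -2.86], [-0.22, 2.86, 0, 0, 0, -2.86]]])

```text
t: 25.42
tool_pos: [0.4844, 0.0209, 0.1273]
orientation: [0.933, 2.998, 0.0]
force: [-0.1, 0.2, 0.4]
opening: 0.0931
gripper_force: 0.0
```

Request:
arm_command(deltas=[[[-0.22, 2.86, 0, 0, 0, -2.86], [-0.22, 2.86, 0, 0, 0, -2.86], [-0.22, 2.86, 0, 0, 0, -2.86], [-0.22, 2.86, 0, 0, 0, -2.86], [-0.22, 2.86, 0, 0, 0, -2.86], [-0.22, 2.86, 0, 0, 0, -2.86], [-0.22, 2.86, 0, 0, 0, -2.86], [-0.22, 2.86, 0, 0, 0, -2.86], [-0.22, 2.86, 0, 0, 0, -2.86], [-0.22, 2.86, 0, 0, 0, -2.86], [-0.22, 2.86, 0, 0, 0, -2.86], [0, 0, 0, 0, 0, 0]]])

```text
t: 26.42
tool_pos: [0.4594, 0.3387, 0.1273]
orientation: [-1.708, -2.636, -0.004]
force: [1.1, 0.9, 0.0]
opening: 0.0929
gripper_force: 0.0
```

Request:
arm_command(deltas=[[[0, 0, -2, 0, 0, 0], [0, 0, -2, 0, 0, 0], [0, 0, -2, 0, 0, 0], [0, 0, 0, 0, 0, 0], [0, 0, 0, 0, 0, 0], [0, 0, 0, 0, 0, 0]]])

```text
t: 26.92
tool_pos: [0.4609, 0.3344, 0.0678]
orientation: [1.708, 2.636, 0.002]
force: [0.1, 0.3, 0.5]
opening: 0.0931
gripper_force: 0.0
```

```bash
python3 - <<'E'
from st import *
st()
b=snap("side","s5"); a=snap("top","t5")
cv2.imwrite("pics/c6.png",np.hstack([cv2.resize(a[120:250,180:410],(440,249)),cv2.resize(b[110:230,180:340],(332,249))]))
E
```

```text
t 26.92 p [0.4609 0.3344 0.0678] head 24.1 zax [ 1.2e-03  7.0e-04 -1.0e+00] F [0.1 0.3 0.5] op 0.0931 gf 0.0
```

View pics/c6.png

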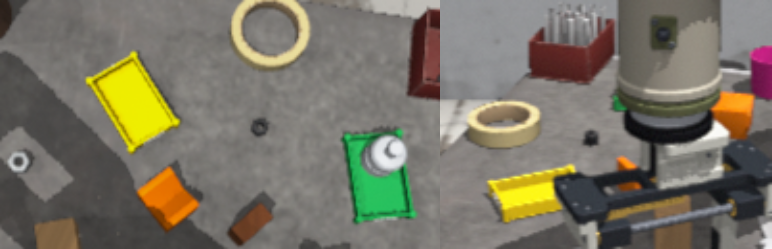

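The top crop shows the chuck upright at the far end of the green tray, the yellow tray empty, and the nuts and tape undisturbed. I'll pick the vee off the mat.

Request:
arm_command(deltas=[[[-0.1, -0.05, -2, 0, 0, 0], [0, 0, -2, 0, 0, 0], [0, 0, -1.5, 0, 0, 0], [0, 0, -0.7, 0, 0, 0], [0, 0, -0.4, 0, 0, 0], [0, 0, 0, 0, 0, 0], [0, 0, 0, 0, 0, 0], [0, 0, 0, 0, 0, 0]]])

```text
t: 27.68
tool_pos: [0.4603, 0.3343, 0.0017]
orientation: [1.708, 2.636, 0.003]
force: [0.5, 0.3, 0.3]
opening: 0.0926
gripper_force: 0.0
```

Request:
arm_command(deltas=[[[0, 0, 0, 0, 0, 0], [0, 0, 0, 0, 0, 0], [0, 0, 0, 0, 0, 0], [0, 0, 0, 0, 0, 0], [0, 0, 0, 0, 0, 0], [0, 0, 0, 0, 0, 0], [0, 0, 0, 0, 0, 0], [0, 0, 0, 0, 0, 0], [0, 0, 0, 0, 0, 0], [0, 0, 0, 0, 0, 0]]], gripper=-1)

```text
t: 28.52
tool_pos: [0.4594, 0.3338, 0.0003]
orientation: [1.709, 2.636, 0.001]
force: [0.5, 0.1, -0.2]
opening: 0.0594
gripper_force: 39.9
```

```bash
python3 - <<'E'
from st import *
st()
im=cv2.imread("pics/t5.png"); h=cv2.cvtColor(im,cv2.COLOR_BGR2HSV); m=cv2.inRange(h,(22,120,70),(33,255,255)); k=np.zeros_like(m); k[140:205,215:285]=m[140:205,215:285]
b=cv2.boxPoints(cv2.minAreaRect(cv2.findNonZero(k))); w=np.array([ray("top",*q,.018)[:2] for q in b]); print(w.mean(0),b)
cx,cy=b.mean(0); M=cv2.moments(k,True); u=(M["m10"]/M["m00"],M["m01"]/M["m00"]); print("moment centroid",ray("top",*u,.01))
E
```

```text
t 28.52 p [4.594e-01 3.338e-01 3.000e-04] head 24.1 zax [ 3.e-04  2.e-04 -1.e+00] F [ 0.5  0.1 -0.2] op 0.0594 gf 39.9
[0.62127886 0.00239949] [[223.6652  160.81573]
 [250.15959 144.62473]
 [274.50787 184.4674 ]
 [248.0135  200.65842]]
moment centroid [0.62262675 0.00252233 0.01      ]
```

Request:
arm_command(deltas=[[[0, 0, 0.4, 0, 0, 0], [0, 0, 1, 0, 0, 0], [0, 0, 1.5, 0, 0, 0], [0, 0, 2, 0, 0, 0], [0, 0, 2.5, 0, 0, 0], [0, 0, 2, 0, 0, 0], [0, 0, 0.6, 0, 0, 0]]])

```text
t: 29.1
tool_pos: [0.4606, 0.3346, 0.1041]
orientation: [1.708, 2.635, 0.006]
force: [1.1, 1.3, -7.6]
opening: 0.0599
gripper_force: 39.9
```

Request:
arm_command(deltas=[[[1.46, -2.71, 0, 0, 0, 0], [1.46, -2.71, 0, 0, 0, 0], [1.46, -2.71, 0, 0, 0, 0], [1.46, -2.71, 0, 0, 0, 0], [1.46, -2.71, 0, 0, 0, 0], [1.46, -2.71, 0, 0, 0, 0], [1.46, -2.71, 0, 0, 0, 0], [1.46, -2.71, 0, 0, 0, 0], [1.46, -2.71, 0, 0, 0, 0], [1.46, -2.71, 0, 0, 0, 0], [1.46, -2.71, 0, 0, 0, 0], [1.46, -2.71, 0, 0, 0, 0]]])

```text
t: 30.1
tool_pos: [0.6337, 0.0072, 0.0985]
orientation: [-1.707, -2.634, 0.002]
force: [0.8, 1.2, -7.8]
opening: 0.06
gripper_force: 39.9
```

Request:
arm_command(deltas=[[[0, 0, -2, 0, 0, 0], [0, 0, -2, 0, 0, 0], [0, 0, -1.5, 0, 0, 0], [0, 0, 0, 0, 0, 0], [0, 0, 0, 0, 0, 0], [0, 0, 0, 0, 0, 0]]])

```text
t: 30.6
tool_pos: [0.6345, 0.0086, 0.0456]
orientation: [-1.708, -2.636, 0.0]
force: [-0.0, -0.6, -6.9]
opening: 0.0592
gripper_force: 39.9
```

```bash
python3 st.py
```

```text
t 30.6 p [0.6345 0.0086 0.0456] head 24.12 zax [-1.e-04 -0.e+00 -1.e+00] F [-0.  -0.6 -6.9] op 0.0592 gf 39.9
```

Down from 0.0456 to about 0.0013.

Request:
arm_command(deltas=[[[0, 0, -1.5, 0, 0, 0], [0, 0, -1.2, 0, 0, 0], [0, 0, -0.7, 0, 0, 0], [0, 0, -0.5, 0, 0, 0], [0, 0, -0.3, 0, 0, 0], [0, 0, 0, 0, 0, 0], [0, 0, 0, 0, 0, 0], [0, 0, 0, 0, 0, 0]]])

```text
t: 31.27
tool_pos: [0.635, 0.0085, 0.004]
orientation: [1.708, 2.636, 0.001]
force: [0.4, 0.7, -8.0]
opening: 0.0597
gripper_force: 39.9
```

Request:
arm_command(deltas=[[[0, 0, -0.15, 0, 0, 0], [0, 0, 0, 0, 0, 0], [0, 0, 0, 0, 0, 0]]])

```text
t: 31.52
tool_pos: [0.6346, 0.0085, 0.0019]
orientation: [1.709, 2.636, 0.0]
force: [-0.3, -0.1, -7.1]
opening: 0.0593
gripper_force: 39.9
```

Request:
arm_command(deltas=[[[0, 0, -0.1, 0, 0, 0], [0, 0, 0, 0, 0, 0], [0, 0, 0, 0, 0, 0]]])

```text
t: 31.77
tool_pos: [0.6347, 0.0085, 0.0014]
orientation: [1.708, 2.636, 0.0]
force: [-2.3, -0.2, -1.2]
opening: 0.0598
gripper_force: 39.9
```

Request:
arm_command(deltas=[[[0, 0, 0, 0, 0, 0], [0, 0, 0, 0, 0, 0], [0, 0, 0, 0, 0, 0], [0, 0, 0, 0, 0, 0], [0, 0, 0, 0, 0, 0], [0, 0, 1, 0, 0, 0], [0, 0, 2, 0, 0, 0], [0, 0, 2.5, 0, 0, 0], [0, 0, 2.5, 0, 0, 0], [0, 0, 2, 0, 0, 0]]], gripper=1)

```text
t: 32.6
tool_pos: [0.6352, 0.0085, 0.1038]
orientation: [1.708, 2.635, 0.002]
force: [0.7, -0.0, -0.1]
opening: 0.0932
gripper_force: 0.0
```

Request:
arm_command(deltas=[[[-1.5, 0.87, 0, 0, 0, 5.57], [-1.5, 0.87, 0, 0, 0, 5.57], [-1.5, 0.87, 0, 0, 0, 5.57], [-1.5, 0.87, 0, 0, 0, 5.57], [-1.5, 0.87, 0, 0, 0, 5.57], [-1.5, 0.87, 0, 0, 0, 5.57], [-1.5, 0.87, 0, 0, 0, 5.57], [-1.5, 0.87, 0, 0, 0, 5.57], [-1.5, 0.87, 0, 0, 0, 5.57], [-1.5, 0.87, 0, 0, 0, 5.57], [-1.5, 0.87, 0, 0, 0, 5.57], [-1.5, 0.87, 0, 0, 0, 5.57]]])

```text
t: 33.6
tool_pos: [0.454, 0.1133, 0.1017]
orientation: [-0.033, 3.14, 0.0]
force: [0.5, -0.6, 0.8]
opening: 0.0932
gripper_force: 0.0
```

Request:
arm_command(deltas=[[[0, 0, 0, 0, 0, 0], [0, 0, 0, 0, 0, 0], [0, 0, 0, 0, 0, 0]]])

```text
t: 33.85
tool_pos: [0.4554, 0.1127, 0.1015]
orientation: [-0.022, 3.14, -0.0]
force: [0.3, -0.4, -0.0]
opening: 0.0932
gripper_force: 0.0
```

```bash
python3 - <<'E'
from st import *
st()
b=snap("side","s6"); a=snap("top","t6")
cv2.imwrite("pics/c7.png",np.hstack([cv2.resize(a[120:280,180:340],(390,390)),cv2.resize(b[140:260,180:340],(390,292))[:292] if 0 else cv2.copyMakeBorder(cv2.resize(b[140:260,180:340],(390,292)),0,98,0,0,0)]))
E
```

```text
t 33.85 p [0.4554 0.1127 0.1015] head 90.81 zax [ 0.0017 -0.     -1.    ] F [ 0.3 -0.4 -0. ] op 0.0932 gf 0.0
```

View pics/c7.png

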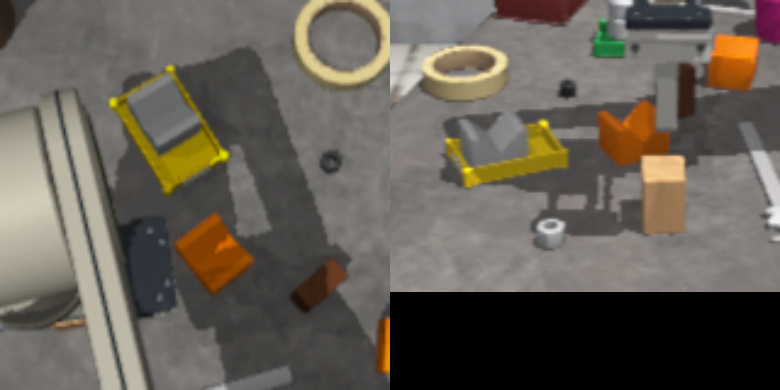

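The vee sits square at the far end of the yellow tray (top crop (165,110)). The fingers are above the pale block, so I'm descending.

Request:
arm_command(deltas=[[[0, 0, -2, 0, 0, 0], [0, 0, -2.5, 0, 0, 0], [0, 0, -2.5, 0, 0, 0], [0, 0, -1.5, 0, 0, 0], [0, 0, -0.9, 0, 0, 0], [0, 0, -0.5, 0, 0, 0], [0, 0, 0, 0, 0, 0], [0, 0, 0, 0, 0, 0], [0, 0, 0, 0, 0, 0]]], squeeze=20)

```text
t: 34.7
tool_pos: [0.4557, 0.113, 0.003]
orientation: [-0.025, 3.139, 0.0]
force: [0.8, -0.3, 0.7]
opening: 0.0933
gripper_force: 0.0
```

Request:
arm_command(deltas=[[[0, 0, 0, 0, 0, 0], [0, 0, 0, 0, 0, 0], [0, 0, 0, 0, 0, 0], [0, 0, 0, 0, 0, 0], [0, 0, 0, 0, 0, 0], [0, 0, 0, 0, 0, 0], [0, 0, 0, 0, 0, 0], [0, 0, 0, 0, 0, 0], [0, 0, 0, 0, 0, 0], [0, 0, 0, 0, 0, 0], [0, 0, 0, 0, 0, 0]]], gripper=-1)

```text
t: 35.62
tool_pos: [0.4544, 0.1129, 0.0017]
orientation: [0.026, -3.141, -0.0]
force: [-0.5, 0.5, 0.2]
opening: 0.0479
gripper_force: 19.9
```

```bash
python3 st.py
```

```text
t 35.62 p [0.4544 0.1129 0.0017] head 90.94 zax [-1.e-04  1.e-04 -1.e+00] F [-0.5  0.5  0.2] op 0.0479 gf 19.9
```

Request:
arm_command(deltas=[[[0, 0, 0.5, 0, 0, 0], [0, 0, 1.5, 0, 0, 0], [0, 0, 2.5, 0, 0, 0], [0, 0, 2.5, 0, 0, 0], [0, 0, 2.5, 0, 0, 0], [0, 0, 1.3, 0, 0, 0], [0, 0, 0, 0, 0, 0]]])

```text
t: 36.2
tool_pos: [0.4571, 0.1132, 0.1139]
orientation: [-0.026, 3.135, 0.001]
force: [0.2, 0.1, -0.3]
opening: 0.048
gripper_force: 19.9
```

Request:
arm_command(deltas=[[[0.06, -3.38, 0, 0, 0, -0.33], [0.06, -3.38, 0, 0, 0, -0.33], [0.06, -3.38, 0, 0, 0, -0.33], [0.06, -3.38, 0, 0, 0, -0.33], [0.06, -3.38, 0, 0, 0, -0.33], [0.06, -3.38, 0, 0, 0, -0.33], [0.06, -3.38, 0, 0, 0, -0.33], [0.06, -3.38, 0, 0, 0, -0.33], [0.06, -3.38, 0, 0, 0, -0.33], [0.06, -3.38, 0, 0, 0, -0.33], [0.06, -3.38, 0, 0, 0, -0.33], [0.06, -3.38, 0, 0, 0, -0.33]]])

```text
t: 37.2
tool_pos: [0.4606, -0.294, 0.1082]
orientation: [-0.083, -3.139, -0.002]
force: [0.7, 0.7, -0.1]
opening: 0.0479
gripper_force: 19.9
```

Request:
arm_command(deltas=[[[0, 0, -1.5, 0, 0, 0], [0, 0, -2, 0, 0, 0], [0, 0, -1.5, 0, 0, 0], [0, 0, 0, 0, 0, 0], [0, 0, 0, 0, 0, 0], [0, 0, 0, 0, 0, 0]]])

```text
t: 37.7
tool_pos: [0.4617, -0.2926, 0.06]
orientation: [-0.082, -3.14, 0.0]
force: [-0.2, -0.5, -0.5]
opening: 0.0482
gripper_force: 19.9
```

```bash
python3 st.py
```

```text
t 37.7 p [ 0.4617 -0.2926  0.06  ] head 87.0 zax [-0. -0. -1.] F [-0.2 -0.5 -0.5] op 0.0482 gf 19.9
```

Request:
arm_command(deltas=[[[0, 0, -1.5, 0, 0, 0], [0, 0, -1.5, 0, 0, 0], [0, 0, -1, 0, 0, 0], [0, 0, -0.7, 0, 0, 0], [0, 0, -0.5, 0, 0, 0], [0, 0, 0, 0, 0, 0], [0, 0, 0, 0, 0, 0], [0, 0, 0, 0, 0, 0], [0, 0, 0, 0, 0, 0]]])

```text
t: 38.45
tool_pos: [0.4622, -0.2931, 0.0086]
orientation: [0.083, 3.139, -0.001]
force: [0.1, 0.6, -0.4]
opening: 0.0483
gripper_force: 19.9
```

Request:
arm_command(deltas=[[[0, 0, -0.15, 0, 0, 0], [0, 0, 0, 0, 0, 0], [0, 0, 0, 0, 0, 0]]])

```text
t: 38.7
tool_pos: [0.4617, -0.2927, 0.0063]
orientation: [0.083, 3.14, -0.0]
force: [0.5, -0.4, -0.7]
opening: 0.0479
gripper_force: 19.9
```

Request:
arm_command(deltas=[[[0, 0, -0.1, 0, 0, 0], [0, 0, 0, 0, 0, 0], [0, 0, 0, 0, 0, 0]]])

```text
t: 38.95
tool_pos: [0.4619, -0.2929, 0.0057]
orientation: [0.083, 3.14, -0.0]
force: [-1.3, 0.1, 4.9]
opening: 0.0482
gripper_force: 19.9
```

Request:
arm_command(deltas=[[[0, 0, 0, 0, 0, 0], [0, 0, 0, 0, 0, 0], [0, 0, 0, 0, 0, 0], [0, 0, 0, 0, 0, 0], [0, 0, 0, 0, 0, 0], [0, 0, 1, 0, 0, 0], [0, 0, 2, 0, 0, 0], [0, 0, 2.5, 0, 0, 0], [0, 0, 2.5, 0, 0, 0], [0, 0, 2.4, 0, 0, 0]]], gripper=1)

```text
t: 39.78
tool_pos: [0.4616, -0.2927, 0.1112]
orientation: [0.083, 3.14, -0.0]
force: [-0.3, -1.3, -0.1]
opening: 0.0929
gripper_force: 0.0
```

```bash
python3 - <<'E'
from st import *
st()
a=cv2.imread("pics/t0.png") if 0 else cv2.imread("pics/top0.png")[215:260,285:335]; b=cv2.imread("pics/side0.png")[150:200,275:320]
cv2.imwrite("pics/c8.png",np.hstack([cv2.resize(a,(400,360),interpolation=cv2.INTER_CUBIC),cv2.resize(b,(324,360),interpolation=cv2.INTER_CUBIC)]))
E
```

```text
t 39.78 p [ 0.4616 -0.2927  0.1112] head 86.99 zax [ 3.e-04 -3.e-04 -1.e+00] F [-0.3 -1.3 -0.1] op 0.0929 gf 0.0
```

View pics/c8.png

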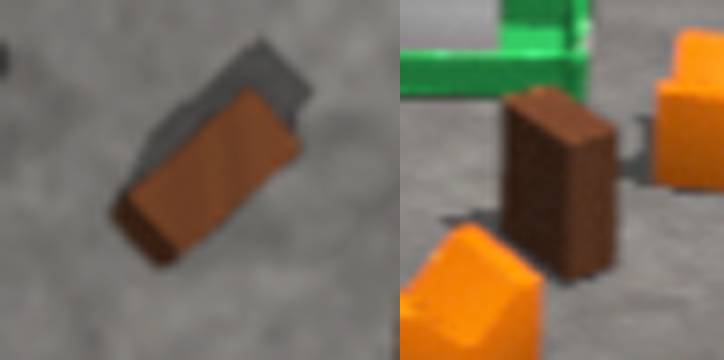

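Top crop: the thin block's top-face corners are at (125,195), (250,90), (302,147) and (180,254). The visible dark end face below them explains the earlier bias.

```bash
python3 - <<'E'
from fit import *
A=lambda L,s,o:[(o[0]+x/s-.5+.5/s,o[1]+y/s-.5+.5/s) for x,y in L]
show("thin","top",A([(125,195),(250,90),(302,147),(180,254)],8,(285,215)),.06)
show("thin","side",A([(502-400,98),(545-400,88),(617-400,127),(573-400,143)],7.2,(275,150)),.06)
E
```

```text
thin top [ 0.4432 -0.1192] L [0.047 0.022 0.047 0.023] ang [122.3  34.  123.3  35.1]
thin side [ 0.4473 -0.1146] L [0.019 0.043 0.022 0.047] ang [ 29.7 128.4  40.4 124.7]
```

Request:
arm_command(deltas=[[[-0.22, 2.17, 0, 0, 0, 4.56], [-0.22, 2.17, 0, 0, 0, 4.56], [-0.22, 2.17, 0, 0, 0, 4.56], [-0.22, 2.17, 0, 0, 0, 4.56], [-0.22, 2.17, 0, 0, 0, 4.56], [-0.22, 2.17, 0, 0, 0, 4.56], [-0.22, 2.17, 0, 0, 0, 4.56], [-0.22, 2.17, 0, 0, 0, 4.56], [0, 0, 0, 0, 0, 0], [0, 0, 0, 0, 0, 0], [0, 0, 0, 0, 0, 0]]])

```text
t: 40.7
tool_pos: [0.4444, -0.1196, 0.1099]
orientation: [-0.903, 3.008, -0.002]
force: [-0.5, -0.0, 0.3]
opening: 0.093
gripper_force: 0.0
```

Request:
arm_command(deltas=[[[0, 0, -2, 0, 0, 0], [0, 0, -2.5, 0, 0, 0], [0, 0, 0, 0, 0, 0], [0, 0, 0, 0, 0, 0], [0, 0, 0, 0, 0, 0]]])

```text
t: 41.12
tool_pos: [0.4444, -0.1199, 0.0652]
orientation: [-0.902, 3.009, -0.0]
force: [0.6, -0.9, -0.1]
opening: 0.0928
gripper_force: 0.0
```

```bash
python3 st.py
```

```text
t 41.12 p [ 0.4444 -0.1199  0.0652] head 123.39 zax [ 2.e-04 -2.e-04 -1.e+00] F [ 0.6 -0.9 -0.1] op 0.0928 gf 0.0
```

Request:
arm_command(deltas=[[[-0.08, 0.08, -2, 0, 0, 0], [0, 0, -2, 0, 0, 0], [0, 0, -1.2, 0, 0, 0], [0, 0, -0.7, 0, 0, 0], [0, 0, -0.4, 0, 0, 0], [0, 0, 0, 0, 0, 0], [0, 0, 0, 0, 0, 0], [0, 0, 0, 0, 0, 0]]])

```text
t: 41.78
tool_pos: [0.4443, -0.1187, 0.0025]
orientation: [-0.904, 3.007, -0.002]
force: [0.0, -0.1, -0.1]
opening: 0.0927
gripper_force: 0.0
```

Request:
arm_command(deltas=[[[0, 0, 0, 0, 0, 0], [0, 0, 0, 0, 0, 0], [0, 0, 0, 0, 0, 0], [0, 0, 0, 0, 0, 0], [0, 0, 0, 0, 0, 0], [0, 0, 0, 0, 0, 0], [0, 0, 0, 0, 0, 0], [0, 0, 0, 0, 0, 0], [0, 0, 0, 0, 0, 0], [0, 0, 0, 0, 0, 0], [0, 0, 0, 0, 0, 0]]], gripper=-1)

```text
t: 42.7
tool_pos: [0.4433, -0.1184, 0.0012]
orientation: [-0.904, 3.009, -0.0]
force: [0.3, -0.4, 0.2]
opening: 0.0481
gripper_force: 20.0
```

```bash
python3 st.py
```

```text
t 42.7 p [ 0.4433 -0.1184  0.0012] head 123.46 zax [ 0.e+00 -1.e-04 -1.e+00] F [ 0.3 -0.4  0.2] op 0.0481 gf 20.0
```

Request:
arm_command(deltas=[[[0, 0, 0.5, 0, 0, 0], [0, 0, 1.5, 0, 0, 0], [0, 0, 2.5, 0, 0, 0], [0, 0, 2.5, 0, 0, 0], [0, 0, 2, 0, 0, 0], [0, 0, 0.8, 0, 0, 0], [0, 0, 0, 0, 0, 0]]])

```text
t: 43.28
tool_pos: [0.445, -0.119, 0.1018]
orientation: [-0.903, 3.005, -0.004]
force: [-0.2, 0.1, -0.6]
opening: 0.048
gripper_force: 20.0
```

Request:
arm_command(deltas=[[[1.85, 1.35, 0, 0, 0, -1.18], [1.85, 1.35, 0, 0, 0, -1.18], [1.85, 1.35, 0, 0, 0, -1.18], [1.85, 1.35, 0, 0, 0, -1.18], [1.85, 1.35, 0, 0, 0, -1.18], [1.85, 1.35, 0, 0, 0, -1.18], [1.85, 1.35, 0, 0, 0, -1.18], [1.85, 1.35, 0, 0, 0, -1.18], [0, 0, 0, 0, 0, 0], [0, 0, 0, 0, 0, 0], [0, 0, 0, 0, 0, 0]]])

```text
t: 44.2
tool_pos: [0.5898, -0.0105, 0.0975]
orientation: [0.654, -3.07, -0.001]
force: [-0.3, 0.5, -0.4]
opening: 0.0473
gripper_force: 20.0
```

Request:
arm_command(deltas=[[[0, 0, -1.5, 0, 0, 0], [0, 0, -1.5, 0, 0, 0], [0, 0, -1, 0, 0, 0], [0, 0, 0, 0, 0, 0], [0, 0, 0, 0, 0, 0], [0, 0, 0, 0, 0, 0]]])

```text
t: 44.7
tool_pos: [0.5914, -0.0107, 0.0599]
orientation: [-0.653, 3.072, -0.0]
force: [-0.1, 0.4, -0.1]
opening: 0.0479
gripper_force: 20.0
```

```bash
python3 - <<'E'
from st import *
st()
b=snap("side","s7")
cv2.imwrite("pics/c9.png",cv2.resize(b[120:240,180:340],(640,480),interpolation=cv2.INTER_CUBIC))
E
```

```text
t 44.7 p [ 0.5914 -0.0107  0.0599] head 114.0 zax [ 6.e-04 -1.e-04 -1.e+00] F [-0.1  0.4 -0.1] op 0.0479 gf 20.0
```

View pics/c9.png

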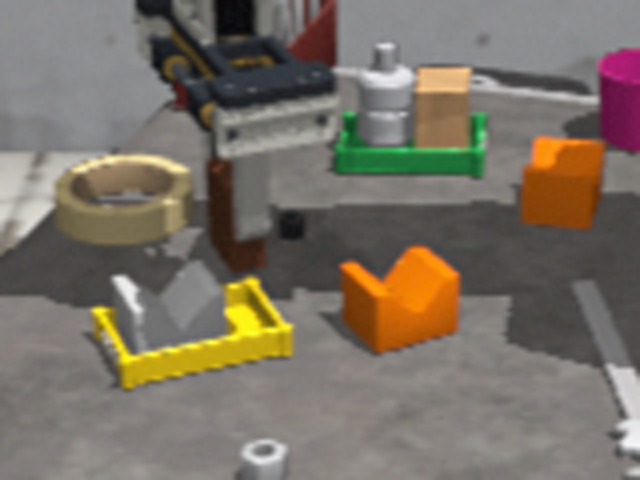

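Side view: the chuck and pale block stand upright in the green tray (385–440,110), the vee is in the yellow tray, and the dark block hangs over its gap. I'm lowering it.

Request:
arm_command(deltas=[[[0, 0, -1.5, 0, 0, 0], [0, 0, -1.5, 0, 0, 0], [0, 0, -1, 0, 0, 0], [0, 0, -0.7, 0, 0, 0], [0, 0, -0.5, 0, 0, 0], [0, 0, 0, 0, 0, 0], [0, 0, 0, 0, 0, 0], [0, 0, 0, 0, 0, 0], [0, 0, 0, 0, 0, 0]]])

```text
t: 45.5
tool_pos: [0.592, -0.0103, 0.0081]
orientation: [-0.654, 3.071, -0.001]
force: [0.2, 0.8, -0.6]
opening: 0.0476
gripper_force: 20.0
```

Request:
arm_command(deltas=[[[0, 0, -0.2, 0, 0, 0], [0, 0, 0, 0, 0, 0], [0, 0, 0, 0, 0, 0], [0, 0, 0, 0, 0, 0]]])

```text
t: 45.83
tool_pos: [0.5913, -0.0103, 0.0053]
orientation: [-0.654, 3.073, 0.0]
force: [0.1, -0.5, -0.3]
opening: 0.0481
gripper_force: 20.0
```

Request:
arm_command(deltas=[[[0, 0, -0.1, 0, 0, 0], [0, 0, 0, 0, 0, 0], [0, 0, 0, 0, 0, 0]]])

```text
t: 46.08
tool_pos: [0.5914, -0.0103, 0.0053]
orientation: [-0.654, 3.073, -0.0]
force: [-4.7, 0.5, 8.3]
opening: 0.048
gripper_force: 20.0
```

Request:
arm_command(deltas=[[[0, 0, 0, 0, 0, 0], [0, 0, 0, 0, 0, 0], [0, 0, 0, 0, 0, 0], [0, 0, 0, 0, 0, 0], [0, 0, 0, 0, 0, 0], [0, 0, 1, 0, 0, 0], [0, 0, 2, 0, 0, 0], [0, 0, 2.5, 0, 0, 0], [0, 0, 2.5, 0, 0, 0], [0, 0, 2.5, 0, 0, 0], [0, 0, 2.5, 0, 0, 0], [0, 0, 1.5, 0, 0, 0]]], gripper=1)

```text
t: 47.08
tool_pos: [0.5926, -0.0104, 0.1535]
orientation: [-0.653, 3.069, -0.002]
force: [1.1, 0.0, -0.7]
opening: 0.0931
gripper_force: 0.0
```

Request:
arm_command(deltas=[[[-1.2, 2.6, 0, 0, 0, 0], [-1.2, 2.6, 0, 0, 0, 0], [-1.2, 2.6, 0, 0, 0, 0], [-1.2, 2.6, 0, 0, 0, 0], [-1.2, 2.6, 0, 0, 0, 0], [-1.2, 2.6, 0, 0, 0, 0], [-1.2, 2.6, 0, 0, 0, 0], [-1.2, 2.6, 0, 0, 0, 0], [-1.2, 2.6, 0, 0, 0, 0], [-1.2, 2.6, 0, 0, 0, 0], [-1.2, 2.6, 0, 0, 0, 0], [-1.2, 2.6, 0, 0, 0, 0]]])

```text
t: 48.08
tool_pos: [0.4466, 0.303, 0.1502]
orientation: [-0.654, 3.072, 0.0]
force: [1.6, 0.7, 1.3]
opening: 0.093
gripper_force: 0.0
```

```bash
python3 - <<'E'
from st import *
st()
a=snap("top","t8"); b=snap("side","s8")
a=cv2.resize(a[110:260,180:410],(790,515),interpolation=cv2.INTER_CUBIC); a[400:,250:450]=cv2.resize(b[160:220,190:290],(200,115)); cv2.imwrite("pics/c10.png",a)
E
```

```text
t 48.08 p [0.4466 0.303  0.1502] head 114.02 zax [ 8.e-04  5.e-04 -1.e+00] F [1.6 0.7 1.3] op 0.093 gf 0.0
```

View pics/c10.png

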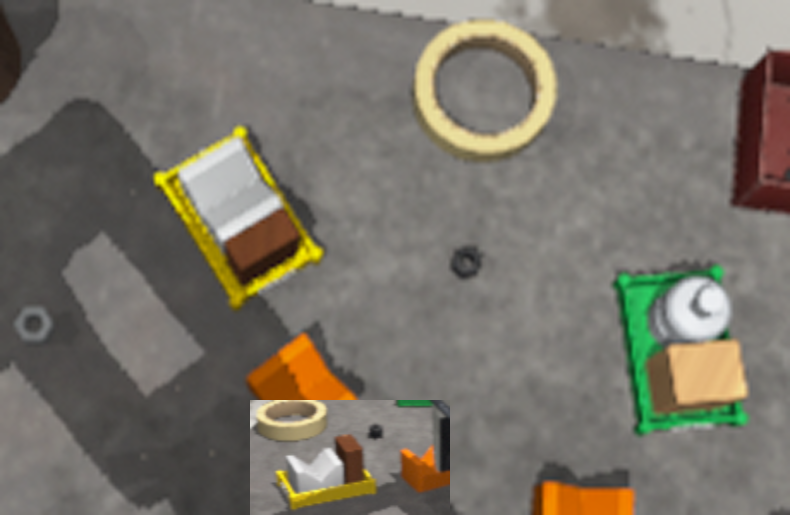

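All four pieces stand upright in the right trays: vee (230,190) and dark block (262,240) in the yellow, chuck (695,310) and pale block (700,370) in the green. The nuts and tape have not moved, so I'm handing the job in.

```bash
python3 -c "
from plant import ticket; print(ticket.close_job())"
```

```text
the job is handed in; nothing more can be done
None
```

The swap is done and handed in: the vee block and thin dark block stand in the yellow tray, the chuck and thick pale block stand in the green tray, and the last pictures show all four upright and the nuts and tape where they were.

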